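Fish a dropped washer out from under the instrument riser

TASK

The steel washer of the microscope stand has slid under the low riser that carries the soldering station. Take the flat L-shaped probe from the board stack, slide it in under the riser beside the washer, and sweep and drag the washer out with the blade pressed flat on the mat with a light steady pressure of about 5 N (more than 2 N, well under 20 N), so that the washer cannot slip beneath it. Leave the washer flat on the mat, wholly clear of the riser's front edge, and lay the probe flat on the mat, also clear of the riser. Do not push hard on the riser and leave everything else alone.

Things in the scene. Friction and masses are not known exactly. Their poses are not given: they have to be found in the camera images.
- riser: Fixed low grey steel riser on the mat, 260 mm deep, 300 mm wide, 4 mm sheet; open in front (-x), closed at sides and back. Clear height under its deck 30 mm, deck top at 34 mm; vent slots in its front 90 mm. A soldering station 90 mm high is bolted on the deck from 107 mm behind the front edge. Origin: centre of underside, at mat level; x from front to back, y to the left, z up.
- riser_mouth (a point): Middle of the riser's front edge at the level of the mat, 130 mm in front of the riser's origin, same axes: x > 0 is under the deck.
- washer: Dropped steel washer, 24 mm outside, 13 mm bore, 2.5 mm thick, 10 to 15 g, flat on the mat under the riser: centre 24 to 58 mm behind its front edge, from 55 mm right to 90 mm left of its middle; partly seen from above through the slots. Too light to be felt; slips under a blade carried more than 2 mm above the mat. Origin: centre of its underside.
- probe: Loose flat L-shaped black plastic probe, about 60 g. Blade: strip 14 mm wide, 3 mm thick, x = -35 to 140 mm; at its front end (x = 128 to 140) a toe stands out sideways to y = +37 mm (left), same thickness, so the inner corner faces back and left. Origin: underside of the blade below the handle's middle; x along the blade to the toe, z up. Can pivot up or down in a grip.
- probe_grip (a point): Middle of the probe's handle, 33 mm above the blade's underside: a bar on two posts, 70 mm long along the probe's x, 16 mm wide, 18 mm tall (24 to 42 mm above the underside), to be gripped across y from above. Same axes as the probe.
- probe_toe (a point): Underside of the probe at the front edge of the toe: x = 140, y = 15, z = 0 mm in the probe's frame, same axes.
- boards: Fixed stack of bare green circuit boards, 260 x 150 mm (x, y), the probe lies on it. Its top, 30 mm above its origin, stands 14 to 26 mm above the mat, differing from start to start. z up.
- mat: Fixed green bench mat 660 x 1160 mm, 2 mm thick, its top at z = 2 mm; origin at the centre of its underside. The stack, the riser and the washer lie on it. It is thin and hard: once the blade lies flat on it, each further 0.1 mm down adds about 1 N.
- nut: Bystander: steel hex nut, 19 mm across, 10 mm high, on the board stack right of the blade. Origin under its centre.
- flux: Bystander: white bottle 38 mm across, 70 mm high, on the mat at the right. Origin under its centre.
- spool: Bystander: solder spool 64 mm across, 40 mm high, on the mat at the right. Origin under its centre.
- dish: Bystander: steel dish 72 mm across, 22 mm high, on the mat at the right. Origin under its centre.
- driver: Bystander: screwdriver 170 mm long, lying on the mat at the left. Origin under its middle.
- tweezers: Bystander: steel tweezers 120 mm long, lying on the mat at the far left. Origin under their middle.
- jar: Bystander: small amber jar 38 mm across, 42 mm high, standing on the riser's deck right of the soldering station. Origin under its centre.
Things that resemble listed ones, but are neither listed nor needed, are in the scene too. Leave any yellow look-alike of the probe alone.

How it is judged:
On the way, in this order (a step that is already met when the one before it is completed fails the run):
1. the probe's toe is at least 30 mm in under the riser with the blade pressed on the mat (x of probe_toe in the frame of riser_mouth above 0.03 m and contact force between probe and mat above 2 N), for 0.2 s.
2. the washer is being drawn out: its centre is at most 18 mm behind the riser's front edge, the probe's toe still under the riser, the blade pressed on the mat (x of washer in the frame of riser_mouth below 0.018 m and x of probe_toe in the frame of riser_mouth above 0 m and contact force between probe and mat above 2 N), for 0.1 s.
3. the washer is wholly out from under the riser, flat on the mat (x of washer in the frame of riser_mouth below -0.014 m and z of washer in the frame of riser_mouth below 0.004 m), for 0.1 s.
At the end, for the whole second after the job is handed in: Washer flat and still on the mat, its centre at least 14 mm in front of the riser's front edge; probe lying flat (within 0.08 rad) and still on the mat, its toe out from under the riser (x of washer in the frame of riser_mouth below -0.014 m and height (world z) of washer between 0 and 0.006 m and angle between washer's own z axis and vertical below 0.1 rad and linear speed of each of washer, probe below 0.02 m/s and x of probe_toe in the frame of riser_mouth below 0 m and height (world z) of probe between 0 and 0.008 m and angle between probe's own z axis and vertical below 0.08 rad); the robot touches nothing.
It fails at once if the probe is pressed on the mat with more than 20 N while its toe is under the riser, or with more than 25 N anywhere ((x of probe_toe in the frame of riser_mouth above 0 m and contact force between probe and mat above 20 N) or contact force between probe and mat above 25 N).
It fails at once if the probe or the arm is pushed against the riser with more than 15 N (contact force between any of probe, the arm, the fingers and riser above 15 N).
It fails at once if a bystander is moved by more than 20 mm (distance of any of nut, flux, spool, dish, driver, tweezers, jar from where it was at the start of the episode above 0.02 m).
It also fails if it takes over 64 s, if anything falls off the work surface, if the arm or the gripper's body presses on something with over 40 N, if the wrist force passes 120 N, or if a joint passes its speed limit or range.

ROBOT

A 6-joint arm with a two-finger parallel gripper is mounted at the origin on the work surface. World frame = base frame: x ahead of the robot, y to its left, z up, the work surface at z = 0. Lengths are in m, angles in rad, forces in N, time in s.
With the tool pointing down it reaches from about 0.375 to 0.9 m from the base axis. Payload 3.1 kg.
Tool frame: the origin (TCP) lies midway between the tips of the shut fingers; the grasp point (between the pads) lies 19 mm behind it (manip.grasp_offset is the distance from the TCP to the grasp point, in m); z points along the fingers, y is the line along which they close (so a half turn about z gives the same grasp; the last joint's range is limited). The gripper opens to 85 mm and grips with 20 to 120 N. Pads are 22 mm wide; open, the fingers measure 114 mm over their backs; the gripper's body (76 mm by 85 mm) begins 54 mm behind the grasp point. The pads swing forward as they close: fully open they stand 13 mm farther back than shut.
Start: joints at [-0.178, 0.527, 1.433, -0, 1.181, -0.178], TCP at [0.625, 0, 0.231] pointing down, gripper open.
Joint ranges: [-3.08, 3.08], [-0.75, 2.2], [0.22, 2.44], [-1.43, 4.57], [0, 2.65], [-2.85, 2.85]. Speed limits (rad/s): [2.79, 2.79, 3.14, 3.14, 3.14, 3.14].

INTERFACE

Orientations are given as a unit quaternion [x, y, z, w].
In Python, from station import sensors, cams, order, manip gives the robot as it stands.
- The arm moves only by the tool move_arm, never from a script. Its argument "targets" is a list of rows, each an object of numbers: "dx", "dy", "dz": the shift along the world's x, y, z normalised to -1 to 1, where 1 is 25 mm; "rx", "ry", "rz": the turn, a rotation vector about the world's x, y, z normalised to -1 to 1, where 1 is 30 degrees. A call has exactly 10 rows; each row shifts and turns the commanded pose from where the row before left it; what a row does not reach is not made up. A row lasts 1/8 s, in which the tool goes at most 62.5 mm and 10.7 degrees, less where a joint would pass 70% of its speed; a pose out of reach is approached as far as the arm can. A call with a number of a shift or a turn outside -1 to 1 is refused whole. A call with a gripper value outside its range is refused whole. "claw" is the opening in per cent of the stroke, from 0 (shut) to 100 (fully open), set as the call begins (left out, the last holds). The fingers move at their own pace and stop on an object; "newtons" is the grip in N (left out, the last holds). Time passes only in rows, so rows that do not move let the fingers close, or fill a call up. It gives the time, the measured TCP pose, the force, the opening and the grip force at its end, in the units of the state.
- sensors.sense(): the state, without advancing time (a new reading comes with each control period).
- cams.snapshot(name): name is "scene" or "side" or "wrist"; returns the picture (480x640x3 uint8, red, green, blue); there is no depth.
- cams.camera_model(name): a dict with "fx", "fy", "cx", "cy" (pixels), "extrinsics" (4x4, takes a point from world to camera coordinates). Camera axes: x right, y down, z forward; pixel columns grow to the right and rows downward; lengths in m; the calibration is good to about 2 mm. A picture is of the moment at which its call begins: read the wrist's pose just before it. camera_model takes no time and is no camera call; for the wrist camera it gives the pose at the moment of the call.
- order.sign_off(): hands the job in; it is judged then, once.
The state is a dict: "t": time; "q": joint angles; "qd": joint speeds; "tau": joint torques, N m; "tcp_pos": TCP position; "tool_rot": TCP orientation; "force": force on the tool from outside, world axes, zero at the start; "ft_torque": the same for the moment, N m; "finger_gap": opening from 0.0 (shut) to 1.0 (fully open); "gripper_force": force on a finger pad.
Only numpy, scipy, OpenCV 4.12 (cv2) and the standard library are available. Lean on these libraries where they do the work, as an engineer would, in place of code of your own. Each camera call takes 0.05 s, during which the arm holds its last target. There are 200 camera calls.

## Working session

There is one attempt and no reset: what is moved stays moved. The work goes in short steps, Python scripts to look and compute and a tool call to move; the robot and the scene stay as the last step left them, time stands still between calls to the robot, and variables do not carry over. Pictures are saved under pics/ and viewed, at most 10 in all, crops included, and the job is handed in when it is done.

Besides the shell and the picture viewer there is one more tool, called after "Call:" in YAML: its name, and indented under it one key for each argument. move_arm: Moves the arm, as the interface text tells. Scaled input: -1 to 1 covers 25 mm each way for a shift and 30 degrees each way for a turn. Its arguments: {"type":"object","properties":{"targets":{"type":"array"},"claw":{"type":"number"},"newtons":{"type":"number"}},"required":["targets"]}

```bash
mkdir -p pics; ls
cat > h.py <<'E'
import numpy as np, cv2
from station import sensors, cams, order, manip
def snap(n,f=None):
    m=cams.camera_model(n); im=cams.snapshot(n)
    if f: cv2.imwrite('pics/'+f,cv2.cvtColor(im,cv2.COLOR_RGB2BGR))
    return im,m
def ray(m,u,v):
    E=np.array(m['extrinsics']);R=E[:3,:3];c=-R.T@E[:3,3]
    return c,R.T@np.array([(u-m['cx'])/m['fx'],(v-m['cy'])/m['fy'],1])
def onz(m,u,v,z):
    c,d=ray(m,u,v); return c+d*(z-c[2])/d[2]
def proj(m,p):
    E=np.array(m['extrinsics']);q=E[:3,:3]@np.array(p)+E[:3,3]
    return np.array([m['fx']*q[0]/q[2]+m['cx'],m['fy']*q[1]/q[2]+m['cy']])
E
python3 - <<'E'
from h import *
import pickle
d={}
for n in ['scene','side','wrist']:
    d[n]=snap(n,n+'0.png')
    m=d[n][1];print(n,m['fx'],np.round(ray(m,m['cx'],m['cy']),3).tolist())
pickle.dump(d,open('d0.pkl','wb'))
print(sensors.sense(), manip.grasp_offset)
E
```

```text
pics
scene 556.9536212068301 [[1.564, 0.457, 0.778], [-0.748, -0.347, -0.566]]
side 595.2250957840503 [[0.522, -1.012, 0.875], [0.049, 0.785, -0.618]]
wrist 408.378771989597 [[0.625, 0.086, 0.373], [-0.001, -0.328, -0.945]]
{'t': 0.15, 'q': array([-1.78536060e-01,  5.28273462e-01,  1.43360786e+00,  2.00596397e-05,
        1.18139996e+00, -1.78500593e-01]), 'qd': array([-2.45314178e-04, -1.69045808e-03, -3.70482539e-03, -1.15793548e-03,
        1.45748945e-03,  9.03201522e-05]), 'tau': array([ 1.17890530e-03, -4.42742836e+01, -1.78276026e+01, -2.15643640e-04,
        5.61750654e-03, -9.84718270e-06]), 'tcp_pos': array([6.24452943e-01, 1.11241826e-04, 2.30545656e-01]), 'tool_rot': array([ 7.07121767e-01,  7.07091291e-01, -4.73897542e-04, -6.98834028e-04]), 'force': array([-0.39934912,  0.5190882 , -0.10283678]), 'ft_torque': array([ 0.02856671,  0.02211309, -0.01614797]), 'gripper_force': 0.0, 'finger_gap': 0.9973554158880226} 0.0187
```

View pics/scene0.png

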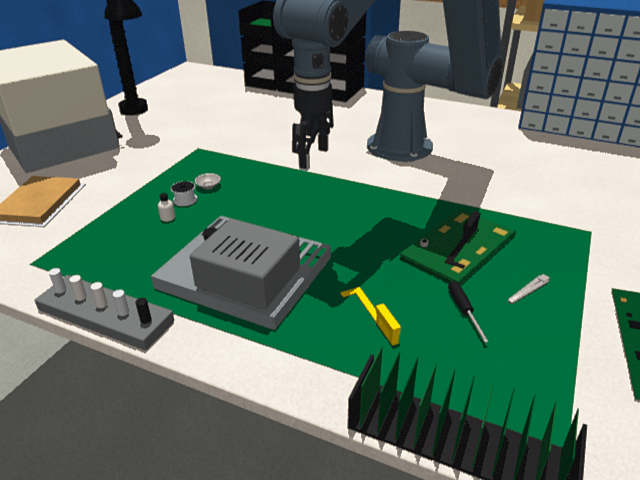

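View pics/side0.png

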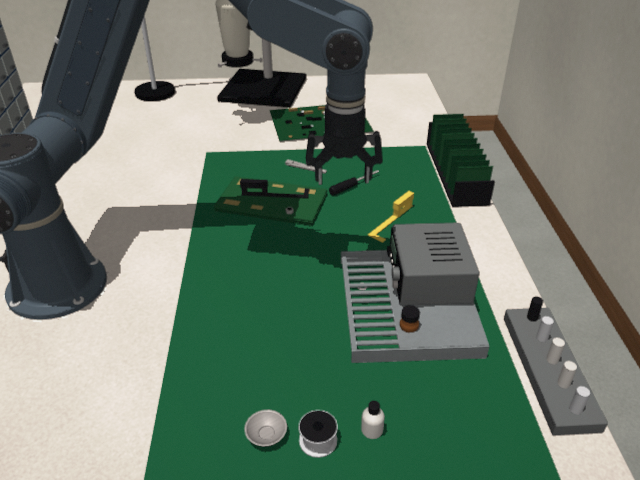

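View pics/wrist0.png

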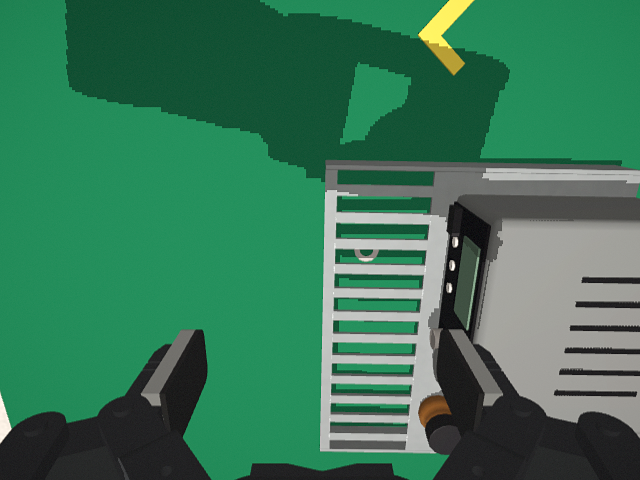

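Run:
```python
from h import *
import pickle
d=pickle.load(open('d0.pkl','rb'))
a=cv2.resize(d['side'][0][165:230,205:335],None,fx=6,fy=4.6,interpolation=cv2.INTER_CUBIC)[:299,:780]
b=cv2.resize(d['scene'][0][200:290,390:530],None,fx=5.57,fy=3.3,interpolation=cv2.INTER_CUBIC)[:299,:780]
cv2.imwrite('pics/crop1.png',cv2.cvtColor(np.vstack([a,b]),cv2.COLOR_RGB2BGR))
m=d['wrist'][1]
for n,u,v,z in [('frontL',326,163,.036),('frontR',321,451,.036),('washer',367,253,.0045)]:
    print(n,onz(m,u,v,z).round(4))
im=d['wrist'][0]
print(im[163:175:3,318:345:2].sum(2)); print(im[445:453:2,314:330:2].sum(2))
m=d['side'][1]
for n,u,v,z in [('frontL',342,252,.036),('frontR',350,357,.036),('washer',362,287,.0045),('bar',255,187,.06),('toe',308,190,.03)]:
    print(n,onz(m,u,v,z).round(4))
```

```text
frontL [0.628  0.0421 0.036 ]
frontR [ 0.624  -0.2583  0.036 ]
washer [ 0.668  -0.0473  0.0045]
[[152 150 165 151 259 261 262 263 262 264 265 261 263 266]
 [159 156 157 152 346 348 348 350 351 353 350 352 351 351]
 [163 158 164 158 291 280 287 286 295 293 265 275 277 280]
 [163 164 158 146 345 337 341 346 346 345 161 156 156 156]]
[[266 265 265 578 559 558 557 569]
 [266 269 257 578 561 561 560 568]
 [266 264 262 595 552 553 548 551]
 [265 274 264 388 396 395 394 396]]
frontL [0.6298 0.0336 0.036 ]
frontR [ 0.6175 -0.277   0.036 ]
washer [ 0.6668 -0.0517  0.0045]
bar [0.429  0.2814 0.06  ]
toe [0.5644 0.3058 0.03  ]
```

View pics/crop1.png

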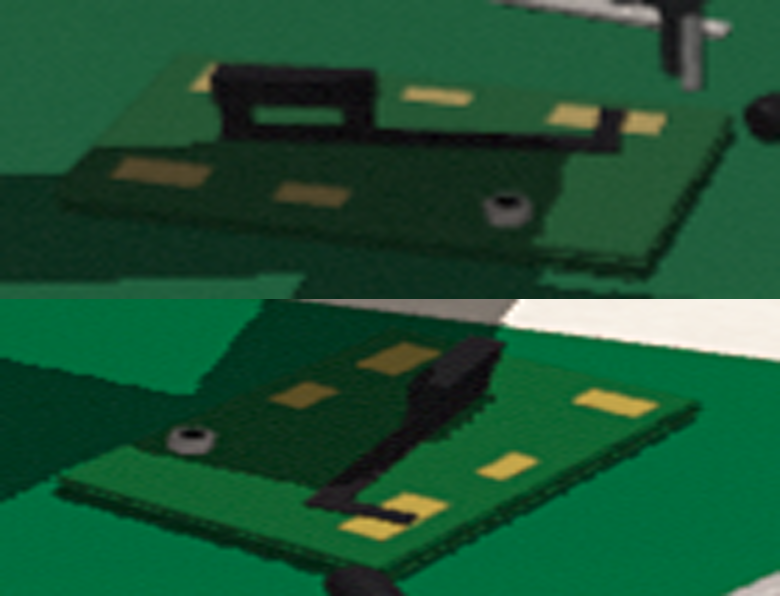

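The target is the black probe at side (255,187)–(308,197), scene (475,218)–(455,265). Its look-alikes are the yellow probe at side (400,205) and scene (375,310), and the black-handled screwdriver at side (345,185). The crop confirms a black bar on posts on the board stack, with the toe pointing left and the nut to its right. In the wrist view the washer shows through the slots at (367,253).

Call:
move_arm:
  targets:
    - {"dx": -0.78,"dy": 1,"rz": 0.3}
    - {"dx": -0.78,"dy": 1,"rz": 0.3}
    - {"dx": -0.78,"dy": 1,"rz": 0.3}
    - {"dx": -0.78,"dy": 1,"rz": 0.3}
    - {"dx": -0.78,"dy": 1,"rz": 0.3}
    - {"dx": -0.78,"dy": 1,"rz": 0.3}
    - {"dx": -0.78,"dy": 1,"rz": 0.3}
    - {"dx": -0.78,"dy": 1,"rz": 0.3}
    - {"dx": -0.78,"dy": 1,"rz": 0.3}
    - {"dx": -0.78,"dy": 1,"rz": 0.3}
  claw: 100

```text
schema error: expected keys dx, dy, dz, rx, ry, rz
```

Run:
```python
from h import *
import pickle
s=sensors.sense();print(s['tcp_pos'],s['tool_rot'],s['q'])
d={n:snap(n,n+'1.png') for n in ['wrist','side']}
pickle.dump(d,open('d1.pkl','wb'))
```

```text
[6.24452943e-01 1.11241826e-04 2.30545656e-01] [ 7.07121767e-01  7.07091291e-01 -4.73897542e-04 -6.98834028e-04] [-1.78536060e-01  5.28273462e-01  1.43360786e+00  2.00596397e-05
  1.18139996e+00 -1.78500593e-01]
```

View pics/wrist1.png

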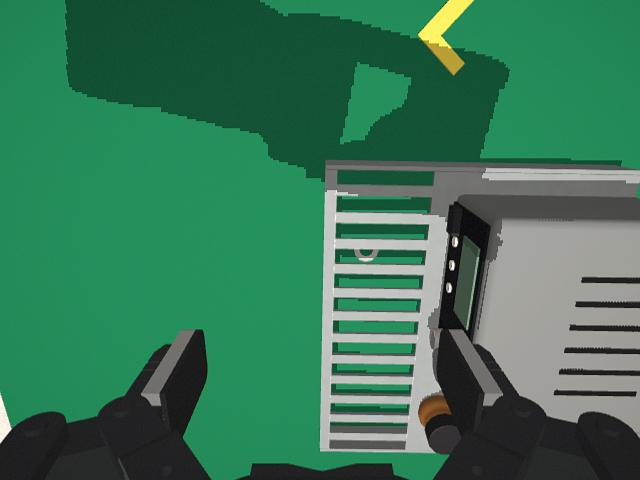

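The move was refused because each row needs all six keys, so the picture is unchanged: washer at (367,253).

Call:
move_arm:
  targets:
    - {"dx": -0.78,"dy": 1,"dz": 0,"rx": 0,"ry": 0,"rz": 0.3}
    - {"dx": -0.78,"dy": 1,"dz": 0,"rx": 0,"ry": 0,"rz": 0.3}
    - {"dx": -0.78,"dy": 1,"dz": 0,"rx": 0,"ry": 0,"rz": 0.3}
    - {"dx": -0.78,"dy": 1,"dz": 0,"rx": 0,"ry": 0,"rz": 0.3}
    - {"dx": -0.78,"dy": 1,"dz": 0,"rx": 0,"ry": 0,"rz": 0.3}
    - {"dx": -0.78,"dy": 1,"dz": 0,"rx": 0,"ry": 0,"rz": 0.3}
    - {"dx": -0.78,"dy": 1,"dz": 0,"rx": 0,"ry": 0,"rz": 0.3}
    - {"dx": -0.78,"dy": 1,"dz": 0,"rx": 0,"ry": 0,"rz": 0.3}
    - {"dx": -0.78,"dy": 1,"dz": 0,"rx": 0,"ry": 0,"rz": 0.3}
    - {"dx": -0.78,"dy": 1,"dz": 0,"rx": 0,"ry": 0,"rz": 0.3}
  claw: 100

```text
t: 1.5
tcp_pos: [0.4293, 0.2508, 0.2314]
tool_rot: [-0.003, 1.0, 0.0, 0.0]
force: [-0.3, -0.0, -0.3]
finger_gap: 1.002
gripper_force: 0.0
```

Run:
```python
from h import *
import pickle
d={n:snap(n,n+'1.png') for n in ['wrist','side','scene']}
pickle.dump(d,open('d1.pkl','wb'))
```

```text
(no output)
```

View pics/wrist1.png

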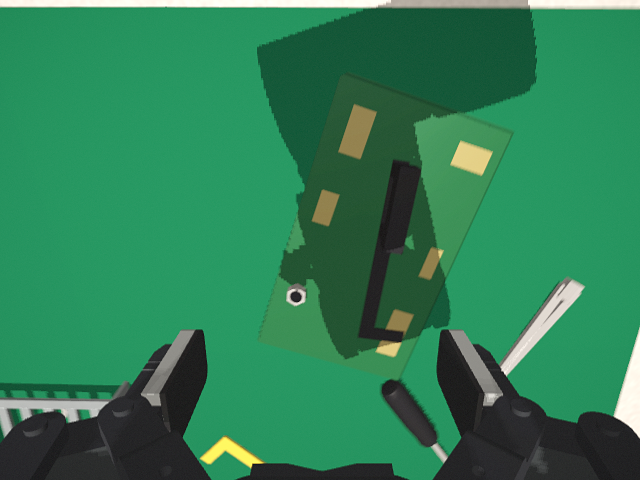

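The wrist view shows the board stack with corners near (343,73), (513,131), (400,380) and (259,340). The probe handle runs (405,162)→(392,250) and the blade ends in its toe at (360–403,335). The nut is at (296,296).

Run:
```python
from h import *
import pickle
d=pickle.load(open('d1.pkl','rb'))
im,m=d['wrist']
print(np.round(ray(m,320,240),3))
for z in (.016,.022,.028):
    c=[onz(m,*p,z)[:2] for p in [(343,73),(513,131),(400,380),(259,340)]]
    print(z,[round(float(np.linalg.norm(c[i]-c[(i+1)%4])),4) for i in range(4)],np.round(c,3).tolist())
g=im.max(2)
mask=((g<60)&(im[:,:,1].astype(int)-im[:,:,0]<14)).astype(np.uint8)
mask[:150]=0;mask[345:]=0;mask[:,:340]=0;mask[:,440:]=0
n,l,s,c=cv2.connectedComponentsWithStats(mask)
for i in range(1,n):
    if s[i][4]>100: print(s[i],c[i])
for v in range(156,346,4):
    r=np.where(mask[v])[0]
    print(v,(r.min(),r.max(),len(r)) if len(r) else None,end=' ')
r=cv2.resize(im[150:350,340:440],None,fx=3,fy=3,interpolation=cv2.INTER_CUBIC).astype(float)
r=np.clip(r*2.2,0,255).astype(np.uint8)
cv2.imwrite('pics/crop2.png',cv2.cvtColor(r,cv2.COLOR_RGB2BGR))
```

```text
[[ 0.345  0.251  0.374]
 [ 0.311 -0.001 -0.951]]
0.016 [0.1512, 0.2633, 0.1529, 0.2606] [[0.32, 0.269], [0.364, 0.413], [0.616, 0.335], [0.568, 0.19]]
0.022 [0.1487, 0.2589, 0.1504, 0.2563] [[0.32, 0.268], [0.364, 0.411], [0.611, 0.334], [0.565, 0.191]]
0.028 [0.1462, 0.2545, 0.1478, 0.2519] [[0.321, 0.268], [0.364, 0.408], [0.607, 0.332], [0.561, 0.192]]
[ 359  160   62  182 4018] [389.43653559 242.71403683]
156 None 160 (np.int64(393), np.int64(395), 3) 164 (np.int64(393), np.int64(408), 16) 168 (np.int64(392), np.int64(418), 27) 172 (np.int64(391), np.int64(420), 30) 176 (np.int64(390), np.int64(419), 30) 180 (np.int64(389), np.int64(418), 30) 184 (np.int64(388), np.int64(417), 30) 188 (np.int64(388), np.int64(416), 29) 192 (np.int64(387), np.int64(415), 29) 196 (np.int64(386), np.int64(414), 29) 200 (np.int64(385), np.int64(413), 29) 204 (np.int64(385), np.int64(412), 28) 208 (np.int64(384), np.int64(411), 28) 212 (np.int64(383), np.int64(411), 29) 216 (np.int64(382), np.int64(410), 29) 220 (np.int64(381), np.int64(409), 29) 224 (np.int64(381), np.int64(408), 28) 228 (np.int64(38
[... 452 characters left out ...]
276 (np.int64(370), np.int64(384), 15) 280 (np.int64(370), np.int64(383), 14) 284 (np.int64(369), np.int64(382), 14) 288 (np.int64(368), np.int64(381), 14) 292 (np.int64(367), np.int64(381), 15) 296 (np.int64(366), np.int64(380), 15) 300 (np.int64(366), np.int64(379), 14) 304 (np.int64(365), np.int64(378), 14) 308 (np.int64(364), np.int64(377), 14) 312 (np.int64(363), np.int64(376), 14) 316 (np.int64(363), np.int64(375), 13) 320 (np.int64(362), np.int64(374), 13) 324 (np.int64(361), np.int64(374), 14) 328 (np.int64(360), np.int64(377), 18) 332 (np.int64(359), np.int64(402), 44) 336 (np.int64(359), np.int64(402), 44) 340 (np.int64(388), np.int64(401), 14) 344 (np.int64(439), np.int64(439), 1)
```

View pics/crop2.png

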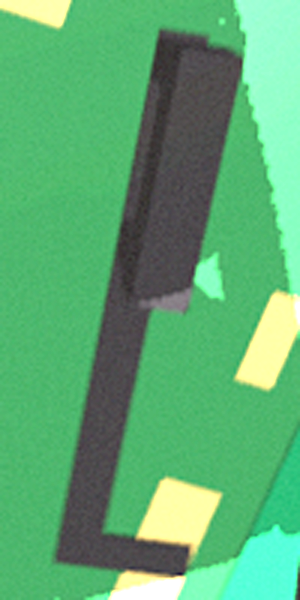

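Run:
```python
from h import *
import pickle
m=pickle.load(open('d1.pkl','rb'))['wrist'][1]
p=lambda u,v,z:onz(m,u,v,z)
zt=.020
P=[p(400.3,166,zt+.042),p(421,168.3,zt+.042),p(402.7,246,zt+.042),p(384.3,250,zt+.042)]
print(np.round(P,4)); c=np.mean(P,0); e=(P[2]+P[3]-P[0]-P[1])/2; print('bar c',c,np.linalg.norm(e[:2]),np.degrees(np.arctan2(e[1],e[0])))
# blade: centreline rows 264..320 top z
rows=np.arange(264,321,4);L=[373,372,371,370,370,369,368,367,366,366,365,364,363,363,362];R=[387,386,385,384,383,382,381,381,380,379,378,377,376,375,374]
C=np.array([p((a+b+1)/2,v,zt+.003) for a,b,v in zip(L,R,rows)]); k=np.polyfit(C[:,0],C[:,1],1); print('blade yaw',np.degrees(np.arctan(k[0])))
f=p(358.5,337.5,zt+.003); t=p(402,340.5,zt+.003); print('front R corner',f,'toe tip',t,np.linalg.norm(t-f))
a=np.arctan(k[0]); u=np.array([np.cos(a),np.sin(a)]);n=np.array([-u[1],u[0]])
print('origin from corner', f[:2]-140*u/1000+.007*n, 'line y at bar',np.polyval(k,c[0]))
```

```text
[[0.3876 0.3113 0.062 ]
 [0.3893 0.3272 0.062 ]
 [0.4516 0.3177 0.062 ]
 [0.4551 0.303  0.062 ]]
bar c [0.42089321 0.31481048 0.062     ] 0.06549855949463225 -7.7852151203932864
blade yaw -8.090572246513336
front R corner [0.5605413  0.28922288 0.023     ] toe tip [0.56371439 0.33235388 0.023     ] 0.04324756024338688
origin from corner [0.42291991 0.31585657] line y at bar 0.315335122462576
```

Call:
move_arm:
  targets:
    - {"dx": -0.08,"dy": 0.64,"dz": -0.7,"rx": 0,"ry": 0,"rz": -0.068}
    - {"dx": -0.08,"dy": 0.64,"dz": -0.7,"rx": 0,"ry": 0,"rz": -0.068}
    - {"dx": -0.08,"dy": 0.64,"dz": -0.7,"rx": 0,"ry": 0,"rz": -0.068}
    - {"dx": -0.08,"dy": 0.64,"dz": -0.7,"rx": 0,"ry": 0,"rz": -0.066}
    - {"dx": 0,"dy": 0,"dz": -0.84,"rx": 0,"ry": 0,"rz": 0}
    - {"dx": 0,"dy": 0,"dz": -0.84,"rx": 0,"ry": 0,"rz": 0}
    - {"dx": 0,"dy": 0,"dz": -0.84,"rx": 0,"ry": 0,"rz": 0}
    - {"dx": 0,"dy": 0,"dz": -0.84,"rx": 0,"ry": 0,"rz": 0}
    - {"dx": 0,"dy": 0,"dz": -0.84,"rx": 0,"ry": 0,"rz": 0}
    - {"dx": 0,"dy": 0,"dz": -0.8,"rx": 0,"ry": 0,"rz": 0}
  claw: 100

```text
t: 2.9
tcp_pos: [0.4235, 0.3134, 0.0355]
tool_rot: [0.072, 0.997, 0.0, 0.001]
force: [0.6, 0.5, -0.7]
finger_gap: 1.001
gripper_force: 0.0
```

Call:
move_arm:
  targets:
    - {"dx": 0,"dy": 0,"dz": 0,"rx": 0,"ry": 0,"rz": 0}
    - {"dx": 0,"dy": 0,"dz": 0,"rx": 0,"ry": 0,"rz": 0}
    - {"dx": 0,"dy": 0,"dz": 0,"rx": 0,"ry": 0,"rz": 0}
    - {"dx": 0,"dy": 0,"dz": 0,"rx": 0,"ry": 0,"rz": 0}
    - {"dx": 0,"dy": 0,"dz": 0,"rx": 0,"ry": 0,"rz": 0}
    - {"dx": 0,"dy": 0,"dz": 0,"rx": 0,"ry": 0,"rz": 0}
    - {"dx": 0,"dy": 0,"dz": 0,"rx": 0,"ry": 0,"rz": 0}
    - {"dx": 0,"dy": 0,"dz": 0,"rx": 0,"ry": 0,"rz": 0}
    - {"dx": 0,"dy": 0,"dz": 0,"rx": 0,"ry": 0,"rz": 0}
    - {"dx": 0,"dy": 0,"dz": 0,"rx": 0,"ry": 0,"rz": 0}
  claw: 0
  newtons: 100

```text
t: 4.15
tcp_pos: [0.4225, 0.3142, 0.0373]
tool_rot: [0.071, 0.998, 0.0, 0.001]
force: [-0.2, -1.1, 6.1]
finger_gap: 0.165
gripper_force: 98.0
```

Call:
move_arm:
  targets:
    - {"dx": 0,"dy": 0,"dz": 0.4,"rx": 0,"ry": 0,"rz": 0}
    - {"dx": 0,"dy": 0,"dz": 0.8,"rx": 0,"ry": 0,"rz": 0}
    - {"dx": 0,"dy": 0,"dz": 0.8,"rx": 0,"ry": 0,"rz": 0}
    - {"dx": 0.1,"dy": -0.6,"dz": 0.4,"rx": 0,"ry": 0,"rz": 0.03}
    - {"dx": 0.2,"dy": -0.9,"dz": 0,"rx": 0,"ry": 0,"rz": 0.04}
    - {"dx": 0.2,"dy": -0.9,"dz": 0,"rx": 0,"ry": 0,"rz": 0.04}
    - {"dx": 0.2,"dy": -0.9,"dz": 0,"rx": 0,"ry": 0,"rz": 0.04}
    - {"dx": 0.2,"dy": -0.9,"dz": 0,"rx": 0,"ry": 0,"rz": 0.04}
    - {"dx": 0.2,"dy": -0.9,"dz": 0,"rx": 0,"ry": 0,"rz": 0.04}
    - {"dx": 0,"dy": -0.9,"dz": 0,"rx": 0,"ry": 0,"rz": 0.02}

```text
t: 5.4
tcp_pos: [0.45, 0.1634, 0.0968]
tool_rot: [0.005, 1.0, 0.0, 0.001]
force: [-0.4, 0.2, -0.7]
finger_gap: 0.167
gripper_force: 97.6
```

Call:
move_arm:
  targets:
    - {"dx": 0,"dy": -1,"dz": 0,"rx": 0,"ry": 0,"rz": 0}
    - {"dx": 0,"dy": -1,"dz": 0,"rx": 0,"ry": 0,"rz": 0}
    - {"dx": 0,"dy": -1,"dz": 0,"rx": 0,"ry": 0,"rz": 0}
    - {"dx": 0,"dy": -1,"dz": 0,"rx": 0,"ry": 0,"rz": 0}
    - {"dx": 0,"dy": -1,"dz": 0,"rx": 0,"ry": 0,"rz": 0}
    - {"dx": 0,"dy": -1,"dz": 0,"rx": 0,"ry": 0,"rz": 0}
    - {"dx": 0,"dy": -1,"dz": 0,"rx": 0,"ry": 0,"rz": 0}
    - {"dx": 0,"dy": -1,"dz": -0.3,"rx": 0,"ry": 0,"rz": 0}
    - {"dx": 0,"dy": -1,"dz": -0.5,"rx": 0,"ry": 0,"rz": 0}
    - {"dx": 0,"dy": -1,"dz": -0.5,"rx": 0,"ry": 0,"rz": 0}

```text
t: 6.65
tcp_pos: [0.4497, -0.0868, 0.064]
tool_rot: [0.005, 1.0, -0.0, 0.0]
force: [0.2, 0.3, -0.7]
finger_gap: 0.161
gripper_force: 97.6
```

Run:
```python
from h import *
import pickle
s=sensors.sense();print(s['t'],s['tcp_pos'],s['tool_rot'],s['force'],s['ft_torque'])
d={n:snap(n,n+'2.png') for n in ['wrist','side']}
pickle.dump(d,open('d2.pkl','wb'))
a=d['wrist'][0][:,60:600]
b=cv2.resize(d['side'][0][150:370,150:440],(540,410))
b=d['side'][0][180:370,150:410]
out=np.zeros((480,800,3),np.uint8);out[:,:540]=a;out[:190,540:800]=b
cv2.imwrite('pics/v2.png',cv2.cvtColor(out,cv2.COLOR_RGB2BGR))
```

```text
6.65 [ 0.44970213 -0.08679772  0.0639859 ] [ 5.17155926e-03  9.99986512e-01 -1.83996814e-04  4.43526209e-04] [ 0.20329061  0.34123332 -0.73651864] [ 0.00900131  0.03336678 -0.03816527]
```

View pics/v2.png

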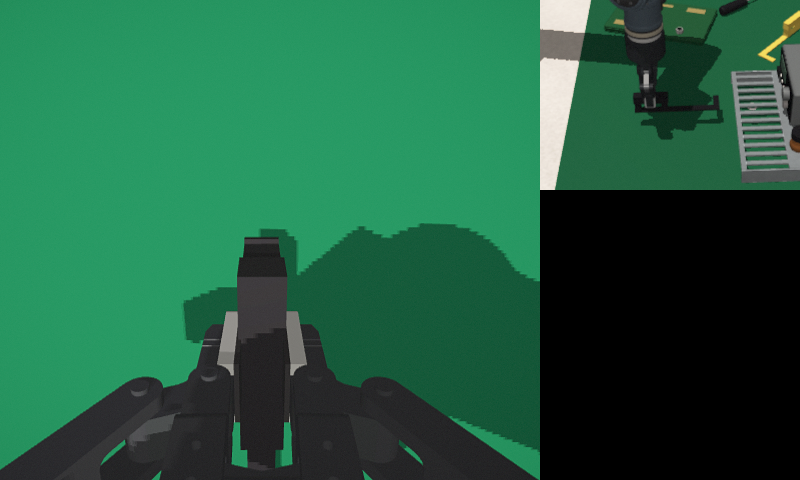

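The probe is held level in the gripper. In the side view (full-image pixels) the blade runs to its toe at about (328,283), with the toe pointing left towards the riser and the front edge of the riser still beyond it. I'll check pitch numerically.

Run:
```python
from h import *
import pickle
d=pickle.load(open('d2.pkl','rb')); im,m=d['side']
g=im.astype(int)
T=np.array([.4497,-.0868,.064]); a=np.radians(-.6)
R=np.array([[np.cos(a),-np.sin(a),0],[np.sin(a),np.cos(a),0],[0,0,1]])
for n,p in dict(botfrontR=(.14,-.007,0),topfrontR=(.14,-.007,.003),toptoeFL=(.14,.037,.003),bladeRbot=(.05,-.007,0),barTopR_f=(.035,-.008,.042),rear=(-.035,-.007,0)).items():
    print(n,proj(m,T+[0,0,-.0173]+R@np.array(p)).round(1))
mask=((g.max(2)<45)&(g[:,:,1]-g[:,:,0]<12)).astype(np.uint8)
for u in range(290,334,3):
    r=np.where(mask[265:300,u])[0]+265
    print(u,(r.min(),r.max(),len(r)) if len(r) else None,end=' ')
# washer in side & wrist0
d0=pickle.load(open('d0.pkl','rb'))
for n,box in (('side',(275,300,350,376)),('wrist',(235,275,345,392))):
    i,mm=d0[n];v0,v1,u0,u1=box;c=i[v0:v1,u0:u1].astype(int)
    k=(abs(c[:,:,0]-c[:,:,1])<35)&(c.max(2)>90)
    print();print(n)
    for r in range(v1-v0): print(v0+r,''.join('#' if x else '.' for x in k[r]))
```

```text
botfrontR [328.2 287.4]
topfrontR [328.2 286.4]
toptoeFL [327.  272.5]
bladeRbot [284.7 288.9]
barTopR_f [276.5 274.1]
rear [243.4 290.4]
290 (np.int64(286), np.int64(290), 5) 293 (np.int64(286), np.int64(290), 5) 296 (np.int64(286), np.int64(289), 4) 299 (np.int64(286), np.int64(290), 5) 302 (np.int64(286), np.int64(290), 5) 305 (np.int64(286), np.int64(290), 5) 308 (np.int64(285), np.int64(289), 5) 311 (np.int64(285), np.int64(289), 5) 314 (np.int64(285), np.int64(289), 5) 317 (np.int64(286), np.int64(289), 4) 320 (np.int64(285), np.int64(289), 5) 323 (np.int64(285), np.int64(289), 5) 326 (np.int64(276), np.int64(288), 13) 329 None 332 None 
side
275 ........##.###############
276 ##########################
277 ##########################
278 ##########################
279 ..........................
280 ..........................
281 ..........................
282 ..........####........####
283 ##########################
284 ##########################
285 ##########################
286 ############...#..........
287 ..........................
288 .........#######..........
289 .....
[... 1718 characters left out ...]
........................
262 ...............................................
263 ...####..#############################.........
264 ##############################################.
265 ###############################################
266 ###############################################
267 ###############################################
268 ###############################################
269 ###############################################
270 ###############################################
271 ###############################################
272 ###############################################
273 ###############################################
274 .......########################################
```

Call:
move_arm:
  targets:
    - {"dx": 0,"dy": -0.32,"dz": -0.3,"rx": 0,"ry": 0,"rz": 0}
    - {"dx": 0,"dy": -0.33,"dz": -0.4,"rx": 0,"ry": 0,"rz": 0}
    - {"dx": 0,"dy": 0,"dz": -0.4,"rx": 0,"ry": 0,"rz": 0}
    - {"dx": 0,"dy": 0,"dz": -0.3,"rx": 0,"ry": 0,"rz": 0}
    - {"dx": 0,"dy": 0,"dz": -0.2,"rx": 0,"ry": 0,"rz": 0}
    - {"dx": 0,"dy": 0,"dz": -0.1,"rx": 0,"ry": 0,"rz": 0}
    - {"dx": 0,"dy": 0,"dz": 0,"rx": 0,"ry": 0,"rz": 0}
    - {"dx": 0,"dy": 0,"dz": 0,"rx": 0,"ry": 0,"rz": 0}
    - {"dx": 0,"dy": 0,"dz": 0,"rx": 0,"ry": 0,"rz": 0}
    - {"dx": 0,"dy": 0,"dz": 0,"rx": 0,"ry": 0,"rz": 0}

```text
t: 8.0
tcp_pos: [0.4496, -0.1023, 0.0215]
tool_rot: [0.005, 1.0, -0.0, 0.0]
force: [0.0, -0.6, -0.2]
finger_gap: 0.165
gripper_force: 97.7
```

Call:
move_arm:
  targets:
    - {"dx": 0,"dy": 0,"dz": -0.016,"rx": 0,"ry": 0,"rz": 0}
    - {"dx": 0,"dy": 0,"dz": -0.016,"rx": 0,"ry": 0,"rz": 0}
    - {"dx": 0,"dy": 0,"dz": -0.016,"rx": 0,"ry": 0,"rz": 0}
    - {"dx": 0,"dy": 0,"dz": -0.016,"rx": 0,"ry": 0,"rz": 0}
    - {"dx": 0,"dy": 0,"dz": 0,"rx": 0,"ry": 0,"rz": 0}
    - {"dx": 0,"dy": 0,"dz": 0,"rx": 0,"ry": 0,"rz": 0}
    - {"dx": 0,"dy": 0,"dz": 0,"rx": 0,"ry": 0,"rz": 0}
    - {"dx": 0,"dy": 0,"dz": 0,"rx": 0,"ry": 0,"rz": 0}
    - {"dx": 0,"dy": 0,"dz": 0,"rx": 0,"ry": 0,"rz": 0}
    - {"dx": 0,"dy": 0,"dz": 0,"rx": 0,"ry": 0,"rz": 0}

```text
t: 9.25
tcp_pos: [0.4495, -0.1023, 0.0205]
tool_rot: [0.005, 1.0, -0.0, 0.0]
force: [-1.1, -0.1, 7.7]
finger_gap: 0.166
gripper_force: 99.1
```

Call:
move_arm:
  targets:
    - {"dx": 0,"dy": 0,"dz": 0,"rx": 0,"ry": 0,"rz": 0}
    - {"dx": 0.1,"dy": 0,"dz": 0.018,"rx": 0,"ry": 0,"rz": 0}
    - {"dx": 0.3,"dy": 0,"dz": 0,"rx": 0,"ry": 0,"rz": 0}
    - {"dx": 0.3,"dy": 0,"dz": 0,"rx": 0,"ry": 0,"rz": 0}
    - {"dx": 0.3,"dy": 0,"dz": 0,"rx": 0,"ry": 0,"rz": 0}
    - {"dx": 0.3,"dy": 0,"dz": 0,"rx": 0,"ry": 0,"rz": 0}
    - {"dx": 0.3,"dy": 0,"dz": 0,"rx": 0,"ry": 0,"rz": 0}
    - {"dx": 0.3,"dy": 0,"dz": 0,"rx": 0,"ry": 0,"rz": 0}
    - {"dx": 0.3,"dy": 0,"dz": 0,"rx": 0,"ry": 0,"rz": 0}
    - {"dx": 0.1,"dy": 0,"dz": 0,"rx": 0,"ry": 0,"rz": 0}

```text
t: 10.5
tcp_pos: [0.5065, -0.1019, 0.0205]
tool_rot: [0.005, 1.0, 0.0, -0.001]
force: [-4.4, -1.0, 7.6]
finger_gap: 0.164
gripper_force: 98.6
```

Call:
move_arm:
  targets:
    - {"dx": 0.1,"dy": 0,"dz": 0.006,"rx": 0,"ry": 0,"rz": 0}
    - {"dx": 0.25,"dy": 0,"dz": 0,"rx": 0,"ry": 0,"rz": 0}
    - {"dx": 0.25,"dy": 0,"dz": 0,"rx": 0,"ry": 0,"rz": 0}
    - {"dx": 0.25,"dy": 0,"dz": 0,"rx": 0,"ry": 0,"rz": 0}
    - {"dx": 0.25,"dy": 0,"dz": 0,"rx": 0,"ry": 0,"rz": 0}
    - {"dx": 0.25,"dy": 0,"dz": 0,"rx": 0,"ry": 0,"rz": 0}
    - {"dx": 0.25,"dy": 0,"dz": 0,"rx": 0,"ry": 0,"rz": 0}
    - {"dx": 0.25,"dy": 0,"dz": 0,"rx": 0,"ry": 0,"rz": 0}
    - {"dx": 0.25,"dy": 0,"dz": 0,"rx": 0,"ry": 0,"rz": 0}
    - {"dx": 0,"dy": 0,"dz": 0,"rx": 0,"ry": 0,"rz": 0}

```text
t: 11.75
tcp_pos: [0.5605, -0.1023, 0.0205]
tool_rot: [0.005, 1.0, -0.0, 0.001]
force: [-0.4, 0.4, 3.4]
finger_gap: 0.164
gripper_force: 98.1
```

Run:
```python
from h import *
import pickle
s=sensors.sense();print(s['t'],s['tcp_pos'],s['force'],s['ft_torque'])
d={n:snap(n,n+'3.png') for n in ['wrist','side']}
pickle.dump(d,open('d3.pkl','wb'))
a=cv2.resize(d['side'][0][230:350,260:420],(800,600),interpolation=cv2.INTER_CUBIC)
cv2.imwrite('pics/v3.png',cv2.cvtColor(a,cv2.COLOR_RGB2BGR))
```

```text
11.75 [ 0.56046982 -0.10226868  0.02051742] [-0.40483165  0.43503533  3.36713163] [ 0.1526049  -0.02899351  0.09049514]
```

View pics/v3.png

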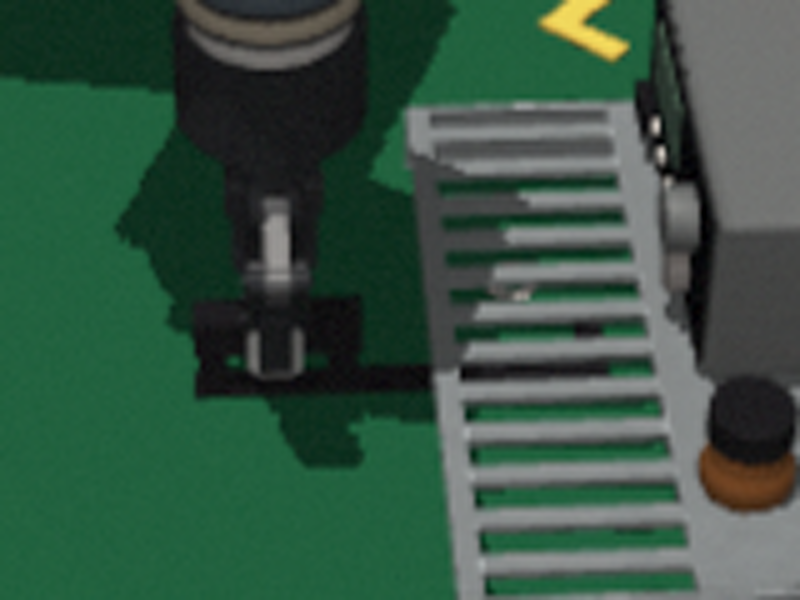

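The side crop shows the toe at (590,330) beyond the washer at (515,292) and to its right, with the blade under the slots. Next I sweep left.

Call:
move_arm:
  targets:
    - {"dx": 0,"dy": 0,"dz": -0.006,"rx": 0,"ry": 0,"rz": 0}
    - {"dx": 0,"dy": 0.1,"dz": 0,"rx": 0,"ry": 0,"rz": 0}
    - {"dx": 0,"dy": 0.2,"dz": 0,"rx": 0,"ry": 0,"rz": 0}
    - {"dx": 0,"dy": 0.25,"dz": 0,"rx": 0,"ry": 0,"rz": 0}
    - {"dx": 0,"dy": 0.25,"dz": 0,"rx": 0,"ry": 0,"rz": 0}
    - {"dx": 0,"dy": 0.25,"dz": 0,"rx": 0,"ry": 0,"rz": 0}
    - {"dx": 0,"dy": 0.25,"dz": 0,"rx": 0,"ry": 0,"rz": 0}
    - {"dx": 0,"dy": 0.2,"dz": 0,"rx": 0,"ry": 0,"rz": 0}
    - {"dx": 0,"dy": 0.1,"dz": 0,"rx": 0,"ry": 0,"rz": 0}
    - {"dx": 0,"dy": 0,"dz": 0,"rx": 0,"ry": 0,"rz": 0}

```text
t: 13.1
tcp_pos: [0.5597, -0.0624, 0.0205]
tool_rot: [0.005, 1.0, -0.0, 0.0]
force: [-0.0, -0.6, 6.2]
finger_gap: 0.166
gripper_force: 98.6
```

Run:
```python
from h import *
import pickle
s=sensors.sense();print(s['t'],s['tcp_pos'],s['force'],s['ft_torque'])
d={n:snap(n,n+'4.png') for n in ['wrist','side']}
pickle.dump(d,open('d4.pkl','wb'))
c=d['side'][0][270:312,345:400].astype(int)
for r in c: print(''.join('W' if min(x)>110 else 'g' if x[1]-x[0]>25 else 'k' if max(x)<45 else '-' for x in r))
print(proj(d['side'][1],[.667,-.0435,.0045]),proj(d['side'][1],[.68,s['tcp_pos'][1]+.02,.005]))
```

```text
13.1 [ 0.55973839 -0.06241572  0.02051692] [-1.27037362e-03 -5.73815348e-01  6.20252521e+00] [-0.10872172 -0.09017491 -0.01483179]
------------WWWWWWWWWWWWWWWWWWWWWWWWWWWWWWWWWW--WWWWWW-
------------WWW-------------------------WWWWWW---WWWWW-
----------------------------------------WWWWWW---WWWWW-
---------gggggggggggggggggggggggggggggg--WWWWW---WWWWW-
----gggggggggggggggggggggggggggggggggggg-WWWWW---------
-----g---------ggggggggggggggggggg------WWWWWW---------
----------WWWWWWWWWWWWWWWWWWWWWWWWWWWWWWWWWWWWW--------
---------WWWWWWWWWWWWWWWWWWWWWWWWWWWWWWWWWWWWWW--------
---------WWWWWWWWWW----WW----------------WWWWWW--------
------------------------------------------WWWWW-------k
---------------gggggggggggkkkkkkkgggggggg-WWWWW------kk
----gggggggggggggggggggggggkkkkkggggggggg-WWWWW------kk
-----gggg----------gggggggg------ggggggg--WWWWW------kk
--------------WWWWWWWWWWWWWWWWWWWWWWWWWWWWWWWWW------kk
--------WWWWWWWWWWWWWWWWWWWWWWWWWWWWWWWWWWWWWWW------kk
--------WWWWWWWWWWWWWWWWWWWWWW------------WWWWW------kk
-------------------------------------------WWWW------kk
-----------------
[... 738 characters left out ...]
WWWWWWWWWWWWWWWWW-WWWWWWWWWk
g-WWWWWWWWW-WWWWW-----------------------------WWWWWWWWk
g-WWWW-----------------------------------gggg-WWWWWWWW-
ggWWWW-gggggggggggggggggggggggggggggggggggggg-WWWWWWWW-
ggWWWWWgggggggggggggggggggggggggggggggggggggg-WWWWWWWW-
ggWWWWWggggggggggggggggggggggggggg-gggggggggg-WWWWWWWWW
ggWWWWW-ggggggg----------WWWWWWWWWWWWWWWWWWWWWWWWWWWWWW
gg-WWWWWWWWWWWWWWWWWWWWWWWWWWWWWWWWWWWWWWWWWWWWWWWWWWWW
gg-WWWWWWWWWWWWWWWWWWWWWWWWWWWWWWWWWWWWWWWWWW-WWWWWWWWW
gg-WWWWWWWWW-WWWWWW----------------------------WWWWWWWW
gg-WWWW------------------------------------ggg--WWWWWWW
gg-WWWW--gggggggggggggggggggggggggggggggggggggg-WWWWWWW
[361.68724447 284.49616451] [367.53634184 283.75148173]
```

Call:
move_arm:
  targets:
    - {"dx": -0.1,"dy": 0,"dz": 0,"rx": 0,"ry": 0,"rz": 0}
    - {"dx": -0.2,"dy": 0,"dz": 0,"rx": 0,"ry": 0,"rz": 0}
    - {"dx": -0.2,"dy": 0,"dz": 0,"rx": 0,"ry": 0,"rz": 0}
    - {"dx": -0.2,"dy": 0,"dz": 0,"rx": 0,"ry": 0,"rz": 0}
    - {"dx": -0.2,"dy": 0,"dz": 0,"rx": 0,"ry": 0,"rz": 0}
    - {"dx": -0.2,"dy": 0,"dz": 0,"rx": 0,"ry": 0,"rz": 0}
    - {"dx": -0.2,"dy": 0,"dz": 0,"rx": 0,"ry": 0,"rz": 0}
    - {"dx": -0.2,"dy": 0,"dz": 0,"rx": 0,"ry": 0,"rz": 0}
    - {"dx": -0.1,"dy": 0,"dz": 0,"rx": 0,"ry": 0,"rz": 0}
    - {"dx": 0,"dy": 0,"dz": 0,"rx": 0,"ry": 0,"rz": 0}

```text
t: 14.45
tcp_pos: [0.52, -0.0624, 0.0205]
tool_rot: [0.005, 1.0, -0.0, 0.001]
force: [2.2, -0.6, 5.7]
finger_gap: 0.166
gripper_force: 99.3
```

Run:
```python
from h import *
s=sensors.sense();print(s['t'],s['tcp_pos'],s['force'],s['ft_torque'])
i,m=snap('side','side5.png')
c=i[270:300,330:385].astype(int)
for r in c: print(''.join('W' if min(x)>110 else 'g' if x[1]-x[0]>25 else 'k' if max(x)<45 else '-' for x in r))
print(proj(m,[s['tcp_pos'][0]+.116,s['tcp_pos'][1]+.019,.0045]),proj(m,[s['tcp_pos'][0]+.128,s['tcp_pos'][1]+.037,.005]))
```

```text
14.45 [ 0.52002137 -0.0624428   0.02050023] [ 2.17221945 -0.63601677  5.74019678] [-0.02078366 -0.20011876 -0.04270719]
gggggggggggg--WWWWWWWWWWWWWWWWWWWWWWWWWWWWWWWWWWWWWWWWW
gggggggggggg--WWWWWWWWWWWWWWWW--WWW--------------------
gggggggggggg--WWWW-------------------------------------
gggggggggggg--WWWW------gggggggggggggggggggggggggggggg-
ggggggggggggg-WWWW-ggggggggggggggggggggggggggggggggggg-
ggggggggggggg-WWWW-ggggg-----gggg-gggggggggggggg-------
ggggggggggggg-WWWWW----WWWWWWWWWWWWWWWWWWWWWWWWWWWWWWWW
ggggggggggggggWWWWWWWWWWWWWWWWWWWWWWWWWWWWWWWWWWWWWWWWW
ggggggggggggggWWWWWWWWWWWWWWWWWWW-WWWWWW---------------
gggggggggggggg-WWWW------------------------------------
gggggggggggggg-WWWW-----------ggggggggggggggggggggggggg
gggggggggggggg-WWWW-WW--kkkkkkggggggggggggggggggggggggg
gggggggggggggg-WWWWWWWW-------ggggggggggggggggggggggggg
ggggggggggggggWWWWW--WWWW--------WWWWWWWWWWWWWWWWWWWWWW
ggggggggggggg-WWWWWWWWWWWWWWWWWWWWWWWWWWWWWWWWWWWWWWWWW
ggggggggggggggWWWWWWWWWWWWWWWWWWWWWWWWWWWWWWW----------
gggggggggggggg-WWWWW-----------------------------------
gggggggggggggggWWWWW-----------------------gggggggggggg
gggggggggggggggWWWWWggggkkkkkkkgggggggggggggggggggggggg
ggggggggggggggg-WWWWggg-kkkkkkggggggggggggggggggggggggg
gkkkkkk-g-g-----WWWW-----------ggggggggggg---------WWWW
kkkkkkkkkkkkkk--WWWWWWWWWWWWWWWWWWWWWWWWWWWWWWWWWWWWWWW
kkkkkkkkkkkkkkk-WWWWWWWWWWWWWWWWWWWWWWWWWWWWWWWWWWWWWWW
kkkkkkkkkkkkkkk-WWWWWWWWWWWWWWWWWWWWWW-----------------
kkkkkkkkkkkkkkk-WWWWW----------------------------------
kkkkkkggggggggg-WWWWW--------gggggggggggggggggggggggggg
gggkggggggggggggWWWWWgggggggggggggggggggggggggggggggggg
ggggggggggggggggWWWWWgggggggggggggggggggggggggggggggggg
gggggggggggggggg-WWWW-gggggggggg---------WWWWWWWWWWWWWW
gggggggggggggggg-WWWWWWWWWWWWWWWWWWWWWWWWWWWWWWWWWWWWWW
[347.60608948 285.06431798] [352.24386933 279.25130351]
```

Call:
move_arm:
  targets:
    - {"dx": -0.1,"dy": 0,"dz": 0,"rx": 0,"ry": 0,"rz": 0}
    - {"dx": -0.2,"dy": 0,"dz": 0,"rx": 0,"ry": 0,"rz": 0}
    - {"dx": -0.25,"dy": 0,"dz": 0,"rx": 0,"ry": 0,"rz": 0}
    - {"dx": -0.3,"dy": 0,"dz": 0,"rx": 0,"ry": 0,"rz": 0}
    - {"dx": -0.3,"dy": 0,"dz": 0,"rx": 0,"ry": 0,"rz": 0}
    - {"dx": -0.3,"dy": 0,"dz": 0,"rx": 0,"ry": 0,"rz": 0}
    - {"dx": -0.3,"dy": 0,"dz": 0,"rx": 0,"ry": 0,"rz": 0}
    - {"dx": -0.3,"dy": 0,"dz": 0,"rx": 0,"ry": 0,"rz": 0}
    - {"dx": -0.2,"dy": 0,"dz": 0,"rx": 0,"ry": 0,"rz": 0}
    - {"dx": -0.05,"dy": 0,"dz": 0,"rx": 0,"ry": 0,"rz": 0}

```text
t: 15.75
tcp_pos: [0.4628, -0.0626, 0.0205]
tool_rot: [0.005, 1.0, -0.0, 0.001]
force: [3.1, -0.3, 5.7]
finger_gap: 0.168
gripper_force: 99.3
```

Run:
```python
from h import *
s=sensors.sense();print(s['t'],s['tcp_pos'],s['force'],s['ft_torque'])
i,m=snap('side','side6.png')
a=cv2.resize(i[230:330,270:400],(780,600),interpolation=cv2.INTER_CUBIC)
cv2.imwrite('pics/v6.png',cv2.cvtColor(a,cv2.COLOR_RGB2BGR))
```

```text
15.75 [ 0.46280176 -0.06256008  0.02050638] [ 3.06823133 -0.26476386  5.69933095] [ 0.06384081 -0.43598644 -0.02858271]
```

View pics/v6.png

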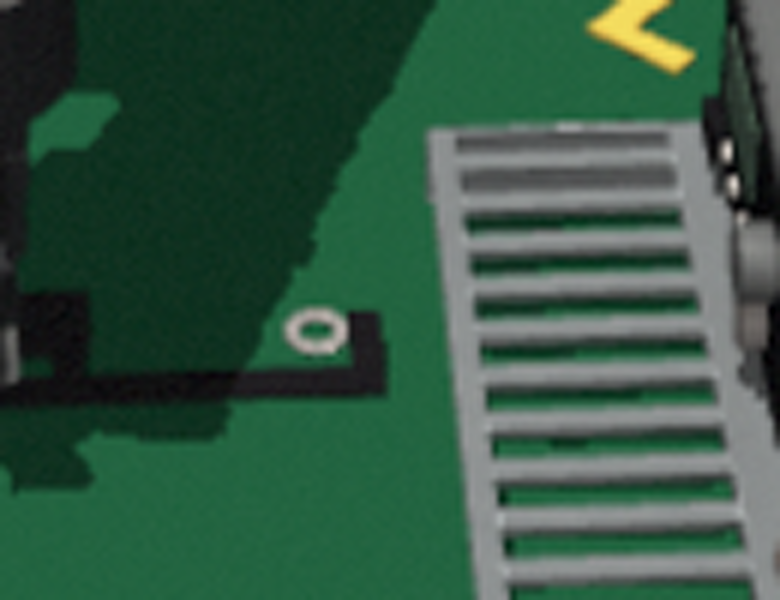

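The last view shows the washer flat at (317,330) in the crop, against the toe at (370,350). Both are well in front of the riser's front edge at about (440,270). Next I unload and release.

Call:
move_arm:
  targets:
    - {"dx": 0,"dy": 0,"dz": 0.01,"rx": 0,"ry": 0,"rz": 0}
    - {"dx": 0,"dy": 0,"dz": 0.008,"rx": 0,"ry": 0,"rz": 0}
    - {"dx": 0,"dy": 0,"dz": 0,"rx": 0,"ry": 0,"rz": 0}
    - {"dx": 0,"dy": 0,"dz": 0,"rx": 0,"ry": 0,"rz": 0}
    - {"dx": 0,"dy": 0,"dz": 0,"rx": 0,"ry": 0,"rz": 0}
    - {"dx": 0,"dy": 0,"dz": 0,"rx": 0,"ry": 0,"rz": 0}
    - {"dx": 0,"dy": 0,"dz": 0,"rx": 0,"ry": 0,"rz": 0}
    - {"dx": 0,"dy": 0,"dz": 0,"rx": 0,"ry": 0,"rz": 0}
    - {"dx": 0,"dy": 0,"dz": 0,"rx": 0,"ry": 0,"rz": 0}
    - {"dx": 0,"dy": 0,"dz": 0,"rx": 0,"ry": 0,"rz": 0}

```text
t: 17.05
tcp_pos: [0.4617, -0.0621, 0.0205]
tool_rot: [0.005, 1.0, 0.0, -0.0]
force: [0.2, -0.8, 1.2]
finger_gap: 0.164
gripper_force: 98.6
```

Call:
move_arm:
  targets:
    - {"dx": 0,"dy": 0,"dz": 0,"rx": 0,"ry": 0,"rz": 0}
    - {"dx": 0,"dy": 0,"dz": 0,"rx": 0,"ry": 0,"rz": 0}
    - {"dx": 0,"dy": 0,"dz": 0,"rx": 0,"ry": 0,"rz": 0}
    - {"dx": 0,"dy": 0,"dz": 0,"rx": 0,"ry": 0,"rz": 0}
    - {"dx": 0,"dy": 0,"dz": 0,"rx": 0,"ry": 0,"rz": 0}
    - {"dx": 0,"dy": 0,"dz": 0,"rx": 0,"ry": 0,"rz": 0}
    - {"dx": 0,"dy": 0,"dz": 0,"rx": 0,"ry": 0,"rz": 0}
    - {"dx": 0,"dy": 0,"dz": 0,"rx": 0,"ry": 0,"rz": 0}
    - {"dx": 0,"dy": 0,"dz": 0,"rx": 0,"ry": 0,"rz": 0}
    - {"dx": 0,"dy": 0,"dz": 0,"rx": 0,"ry": 0,"rz": 0}
  claw: 80

```text
t: 18.3
tcp_pos: [0.462, -0.0622, 0.0206]
tool_rot: [0.005, 1.0, -0.0, 0.0]
force: [0.0, -0.6, 0.8]
finger_gap: 0.807
gripper_force: 0.0
```

Call:
move_arm:
  targets:
    - {"dx": 0,"dy": 0,"dz": 0.2,"rx": 0,"ry": 0,"rz": 0}
    - {"dx": 0,"dy": 0,"dz": 0.5,"rx": 0,"ry": 0,"rz": 0}
    - {"dx": 0,"dy": 0,"dz": 0.7,"rx": 0,"ry": 0,"rz": 0}
    - {"dx": 0,"dy": 0,"dz": 0.7,"rx": 0,"ry": 0,"rz": 0}
    - {"dx": 0,"dy": 0,"dz": 0.7,"rx": 0,"ry": 0,"rz": 0}
    - {"dx": 0,"dy": 0,"dz": 0.7,"rx": 0,"ry": 0,"rz": 0}
    - {"dx": 0,"dy": 0,"dz": 0.7,"rx": 0,"ry": 0,"rz": 0}
    - {"dx": 0,"dy": 0,"dz": 0.5,"rx": 0,"ry": 0,"rz": 0}
    - {"dx": 0,"dy": 0,"dz": 0,"rx": 0,"ry": 0,"rz": 0}
    - {"dx": 0,"dy": 0,"dz": 0,"rx": 0,"ry": 0,"rz": 0}

```text
t: 19.55
tcp_pos: [0.4617, -0.0621, 0.1379]
tool_rot: [0.005, 1.0, 0.0, -0.0]
force: [-0.2, 0.6, -0.2]
finger_gap: 0.8
gripper_force: 0.0
```

Run:
```python
from h import *
s=sensors.sense();print(s['t'],s['tcp_pos'],s['force'])
i,m=snap('side','side7.png')
c=i[270:300,240:350].astype(int)
for r in c: print(''.join('W' if min(x)>110 else 'g' if x[1]-x[0]>25 else 'k' if max(x)<45 else '-' for x in r))
for p in [(.603,-.07,.002),(.428,-.07,.002),(.428,-.055,.005)]: print(proj(m,p))
```

```text
19.55 [ 0.46165013 -0.06209344  0.1379196 ] [-0.24500286  0.58378073 -0.23481866]
ggggggggggggggggggggggggggggggggggggggggggggggggggggggggggggggggggggggggggggggggggggggggggggggggggggggg-WWWWWW
ggggggggggggggggggggggggggggggggggggggggggggggggggggggggggggggggggggggggggggggggggggggggggggggggggggggg-WWWWWW
ggggggggggggggggggggggggggggggggggggggggggggggggggggggggggggggggggggggggggggggggggggggggggggggggggggggg-WWWW--
ggggggggggggggggggggggggggggggggggggggggggggggggggggggggggggggggggggggggggggggggggggggggggggggggggggggg-WWWW--
ggggggggggggggggggggggggggggggggggggggggggggggggggggggggggggggggggggggggggggggggggggggggggggggggggggggg-WWWW-g
ggggggggggggggggggggggggggggggggggggggggggggggggggggggggggggggggggggggggggggggggggggggggggggggggggggggggWWWW-g
ggggggggggggggggggggggggggggggggggggggggggggggggggggggggggggggggggggggggggggggggggggggggggggggggggggggggWWWWW-
ggggggggggggggggggggggggggggggggggggggggggggggggggggggggggggggggggggggggggggggggggggggggggggggggggggggggWWWWWW
gggggggggggggggggg-gkkkgkggkkkkkkkkkkkkkkkkkkgggggggggggggggggggggggggggggggggggggggggggggggggggggggggggWWWWWW
gggggggggggggg-kkkk
[... 1695 characters left out ...]
kkkkkkkkkkkkkkkkkkkkkkkkkkkkkkkkkkkkkkkkkkkk-ggggggggggggWWWW
gggggggggggggkkkkkkkkkkkkkkkkkkkkkkkkkkkkkkkkkkkkkkkkkkkkkkkkkkkkkkkkkkkkkkkkkkkkkkkkkkkkkkkkgggggggggggggWWWW
gggggggggggggkkkkkkkkkkkkkkkkkkkkkkkkkkkkkkkkkkkkkkkkkkkkkkkkkkkkkkkkkkkkkkkkkkgggggggggggggggggggggggggggWWWW
gggggggggggggkkkkkkkkkkkkkkkkkkkkk-g-ggkkkkkkkkkkkkkkkkgggggggggggggggggggggggggggggggggggggggggggggggggggWWWW
gggggggggggggggggggggggggggggggggggggggggggggggggggggggggggggggggggggggggggggggggggggggggggggggggggggggggg-WWW
gggggggggggggggggggggggggggggggggggggggggggggggggggggggggggggggggggggggggggggggggggggggggggggggggggggggggg-WWW
[333.47160241 294.78300579]
[251.90903476 298.23691484]
[252.02729305 292.45957281]
```

Probe and washer lie flat and clear of the riser, and the gripper is free above them.

```bash
python3 -c "
from h import *
print(order.sign_off())"
```

```text
the job is handed in; nothing more can be done
None
```

The job is handed in (no verdict came back): the washer is out, flat on the mat about 45 mm in front of the riser's front edge, and the probe lies flat beside it with its toe about 20 mm clear.

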